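# Clear a tipped bottle from the sample turntable and reset the station

### The arm

A 7-joint arm with a two-finger parallel gripper is mounted at the origin on the work surface. World frame = base frame: x ahead of the robot, y to its left, z up, the work surface at z = 0. Lengths are in m, angles in rad, forces in N, time in s.
With the tool pointing down it reaches from about 0.4 to 0.9 m from the base axis. Payload 5.5 kg.
Tool frame: the origin (TCP) lies at the very end of the fingers, on their centre line; the grasp point (between the pads) lies grip_point_offset behind it (grip_point_offset is the distance from the TCP to the grasp point, in m); z points along the fingers, y is the line along which they close (so a half turn about z gives the same grasp; the last joint's range is limited). The gripper opens to 85 mm and grips with 20 to 120 N. Pads are 22 mm wide; open, the fingers measure 114 mm over their backs; the gripper's body (76 mm by 85 mm) begins 54 mm behind the grasp point. The pads swing forward as they close: fully open they stand 13 mm farther back than shut.
Start: joints at [-0.999, 0.501, -0.427, 1.55, 0.221, 1.138, -0.21], TCP at [0.198, 0.619, 0.202] pointing down, gripper open.
Joint ranges: [-2.88, 2.88], [-0.31, 2.03], [-1.54, 1.56], [0.2, 2.42], [-1.41, 4.55], [0.19, 2.02], [-2.57, 2.57]. Speed limits (rad/s): [2.57, 2.57, 3.14, 3.14, 3.14, 3.14, 3.14].

### API

Orientations are given as a 3x3 rotation matrix whose columns are the frame's x, y, z axes.
In Python, from rig import * gives the robot as it stands.
- The arm moves only by the tool arm_command, never from a script. Its argument "steps" is text: rows parted by semicolons, each of 5 numbers parted by spaces: the shift along the tool's x, y, z in units of 30 mm (1.0 is 30 mm), then the turn about the tool's z in rad, then the finger opening in mm, from 0 to 85.4. In form: x y z turn gripper; .... A call has exactly 5 rows; each row is the pose to reach, as a shift and turn from the pose commanded when the call began, along the tool's axes at that moment; what a row does not reach only later rows make up. A row lasts 1/10 s, in which the tool goes at most 50 mm and 8.59 degrees, less where a joint would pass 70% of its speed; a pose out of reach is approached as far as the arm can. A call with a gripper value outside its range is refused whole. The fingers move at their own pace and stop on an object; the grip force is fixed at half the most. Time passes only in rows, so rows that repeat a pose let the fingers close, or fill a call up. It gives the time, the measured TCP pose, the force, the opening and the grip force at its end, in the units of the state.
- get_obs(): the state, without advancing time (a new reading comes with each control period).
- read_camera(name): name is "scene" or "top" or "wrist"; returns the picture (480x640x3 uint8, red, green, blue); there is no depth.
- camera_info(name): a dict with "mtx" (3x3 intrinsics, pixels), "R" (3x3) and "t" (3): a world point X has camera coordinates R X + t. Camera axes: x right, y down, z forward; pixel columns grow to the right and rows downward; lengths in m; the calibration is good to about 2 mm. The wrist camera is an equidistant fisheye: a pixel r from the principal point sees the ray r / f radians off the axis. A picture is of the moment at which its call begins: read the wrist's pose just before it. camera_info takes no time and is no camera call; for the wrist camera it gives the pose at the moment of the call.
- close_job(): hands the job in; it is judged then, once.
Trained networks look in the newest picture that a camera, given by its name, has taken for a name from the list of things; names that differ only in an ending like _2 or _b are one class to them, and where a whole thing is asked for, a point or a joint stands for the part that bears it (a point fixed in the world has none). Each returns a list of dicts, best first, with "score" (0 to 1); they miss things now and then, are a little off and sometimes report something else, mostly with a low value. They report only what shows in the picture. A call takes as long as a camera call. They do not tell look-alikes from the thing itself.
- search_frame(camera, target): "location" ([column, row] in pixels, amid what is visible of it).
- outline_of(camera, target): "region" (480x640 bool, what is visible of it) and "location" ([column, row] in pixels, amid what is visible of it).
The state is a dict: "t": time; "qpos": joint angles; "joint_vel": joint speeds; "joint_torque": joint torques, N m; "tcp_pos": TCP position; "tool_rot": TCP orientation; "force": force on the tool from outside, world axes, zero at the start; "wrist_torque": the same for the moment, N m; "opening": finger opening in m; "grasp_force": force on a finger pad.
Only numpy, scipy, OpenCV 4.12 (cv2) and the standard library are available. Lean on these libraries where they do the work, as an engineer would, in place of code of your own. Each camera call takes 0.05 s, during which the arm holds its last target. There are 200 camera calls.

### The job

A sample bottle has tipped over on the free-turning turntable: pick it up and lay it gently (no dropping) on its side in the red reject tray, and let go. Only then reset the station: twist the yellow spring-return knob on the blue box clockwise all the way to its stop, hold it there for a good second, and let it spring back home. Leave the three other bottles standing on the turntable, and do not disturb the other things on the bench.

Things in the scene. Friction and masses are not known exactly. Their poses are not given: they have to be found in the camera images.
- tipped_bottle: the tipped amber bottle with blue cap, 130 g, lying on the turntable. Origin on its axis, 35 mm from its base, 24 mm above what it lies on; x runs along the bottle towards the cap. The glass is a cylinder 48 mm in diameter from x = -35 to +25 mm; then the neck; cap 32 mm in diameter from x = +35 to +55 mm. Grip it across the body at the origin. It can roll.
- turntable: the fixed foot of the turntable; origin on its vertical axis at the table top. On it a round platter, 280 mm in diameter, turns freely at a light touch; its black rubber top lies 50 mm above the table.
- standing0: one of three alike amber bottles standing upright on the turntable, 48 mm in diameter, 90 mm tall, 130 g; origin at the centre of its underside, z up. Must stay standing there, but may ride round with the platter.
- standing1: one of three alike amber bottles standing upright on the turntable, 48 mm in diameter, 90 mm tall, 130 g; origin at the centre of its underside, z up. Must stay standing there, but may ride round with the platter.
- standing2: one of three alike amber bottles standing upright on the turntable, 48 mm in diameter, 90 mm tall, 130 g; origin at the centre of its underside, z up. Must stay standing there, but may ride round with the platter.
- tray: the fixed open red reject tray, outside 150 mm (its x) by 170 mm (its y) by 30 mm tall, walls and floor 5 mm thick; origin at the centre of its underside.
- tray_in (a point): the centre of the tray's inner floor, 5 mm above the table; axes as the tray's: the inner floor is 140 mm along x and 160 mm along y.
- console: the fixed blue control box, 130 x 130 x 60 mm, origin at the centre of its underside. The knob stands in the middle of its top; a green and an orange lamp, 6 mm tall, stand at its +x corners, 70 mm from the knob's axis. A white arc ends in a white dot at the knob's home and a red dot at its stop.
- knob (a joint): the turn of the yellow spring-return knob: 0 at home (black stripe at the white dot), growing clockwise seen from above to 1.2 rad at its hard stop (stripe at the red dot). A spring always pulls it home: 0.06 N m at home, rising to 0.24 N m at the stop.
- knob_grip (a point): grip point on the knob, on its vertical axis (z up), 90 mm above the table, 30 mm above the box's top. Turns with the knob; x runs along the knob's upright bar grip: 44 mm long (x), 14 mm thick (y), from 72 to 102 mm above the table. Below it a steel collar, 52 mm in diameter, stands 4 mm above the box's top.
- panel_bottle0: bystander: an amber bottle 48 mm in diameter with a green-painted steel test panel, 150 x 70 mm, lying on its cap, 93 mm tall in all; origin at the centre of its underside.
- panel_bottle1: bystander: a white bottle 48 mm in diameter with a green-painted steel test panel, 150 x 70 mm, lying on its cap, 93 mm tall in all; origin at the centre of its underside.
- loupe: bystander: a black magnifier ring, 48 mm in diameter and 16 mm tall, lying flat; origin at the centre of its underside.
Not all that is in view belongs to the job. What is shaped like the tipped_bottle but green or turquoise is not meant.

How it is judged:
By the outcome, as a careful person would: the job done as asked, in the order asked, and still so for the second after the job is handed in, with the robot touching nothing.
It also fails if it takes over 59 s, if anything falls off the work surface, if the arm or the gripper's body presses on something with over 40 N, if the wrist force passes 120 N, or if a joint passes its speed limit or range.

## Working session

There is one attempt and no reset: what is moved stays moved. The work goes in short steps, Python scripts to look and compute and a tool call to move; the robot and the scene stay as the last step left them, time stands still between calls to the robot, and variables do not carry over. Pictures are saved under pics/ and viewed, at most 10 in all, crops included, and the job is handed in when it is done.

Besides the shell and the picture viewer there is one more tool, called after ">>>" by a JSON object that holds its "method" and its "body", one argument or row to a line. arm_command: Moves the arm, as the interface text tells. Its arguments: {"type":"object","properties":{"steps":{"type":"string"}},"required":["steps"]}

```bash
ls; mkdir -p pics
python3 - <<'E'
from rig import *
import cv2
o=get_obs(); print(o['t'],o['tcp_pos'],o['tool_rot'],o['opening'])
ims=[]
for c in ['scene','top']:
    im=read_camera(c); cv2.imwrite(f'pics/{c}0.png',im[:,:,::-1])
    i=camera_info(c); print(c,i['mtx'].tolist(),i['R'].tolist(),i['t'].tolist())
    for n in ['tipped_bottle','turntable','standing0','tray','console','knob','panel_bottle0','loupe']:
        print(n,[(round(d['score'],2),[round(float(v)) for v in d['location']]) for d in search_frame(c,n)][:4])
print(get_obs()['t'], [k for k in dir() if 'grip' in k.lower()])
try: print(grip_point_offset)
except Exception as e: print(e)
E
```

```text
pics
0.0 [0.19734641 0.61850981 0.2007519 ] [[-9.52721683e-01  3.03843618e-01 -6.71406346e-04]
 [ 3.03844353e-01  9.52719806e-01 -1.89226384e-03]
 [ 6.47098331e-05 -2.00680382e-03 -9.99997984e-01]] 0.08549593076751255
scene [[568.4345446122348, 0.0, 316.61626069116505], [0.0, 568.4345446122348, 247.89326649394704], [0.0, 0.0, 1.0]] [[-0.7802943814672534, 0.6253402354826654, 0.009500954537386154], [0.3521209677658617, 0.4518271306133225, -0.8196725371155024], [-0.5168670064051969, -0.6362403900478314, -0.5727535803131342]] [0.34755043239670136, -0.09999139035551494, 1.5137307589246634]
tipped_bottle [(0.86, [296, 269]), (0.74, [311, 187]), (0.66, [323, 222]), (0.63, [410, 273])]
turntable [(0.79, [262, 297])]
standing0 [(0.79, [227, 292]), (0.62, [203, 264]), (0.28, [348, 263]), (0.16, [326, 382])]
tray [(0.82, [244, 209])]
console [(0.85, [423, 332]), (0.71, [167, 219])]
knob [(0.7, [429, 309]), (0.49, [348, 264])]
panel_bottle0 [(0.81, [326, 383]), (0.66, [167, 218])]
loupe [(0.85, [349, 268]), (0.6, [427, 311])]
top [[530.3898095801367, 0.0, 317.11790136081834], [0.0, 530.3898095801367, 247.25580037662678], [0.0, 0.0, 1.0]] [[0.01734771640023022, -0.9998475663177898, -0.0019750605282980215], [-0.9883937927055736, -0.016850757027125077, -0.15097603296121134], [0.15091973786350535, 0.004571226969430444, -0.9885354503543132]] [0.0004953189078539637, 0.4553077511753901, 1.2775378779367033]
tipped_bottle [(0.8, [261, 312]), (0.8, [435, 335]), (0.76, [311, 211]), (0.73, [195, 346])]
turntable [(0.96, [326, 193])]
standing0 [(0.89, [370, 189]), (0.85, [348, 155]), (0.56, [312, 151]), (0.38, [195, 253])]
tray [(0.8, [453, 256]), (0.45, [329, 192])]
console [(0.66, [193, 256]), (0.59, [202, 259]), (0.16, [450, 256])]
knob [(0.44, [196, 255])]
panel_bottle0 [(0.87, [190, 152]), (0.75, [452, 170])]
loupe [(0.45, [310, 272])]
0.9 ['grip_point_offset']
0.0187
```

View pics/scene0.png

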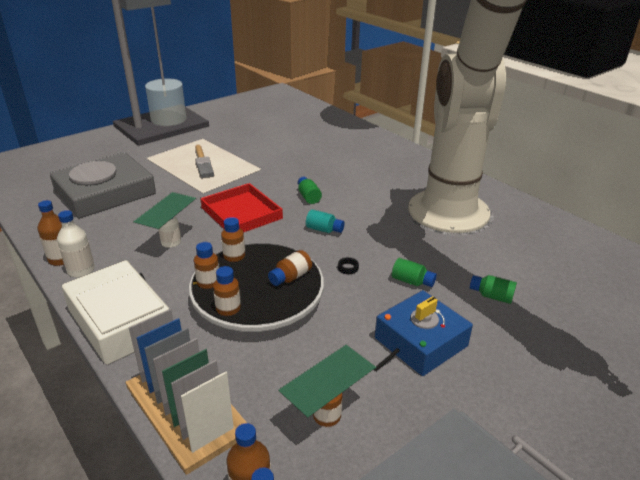

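View pics/top0.png

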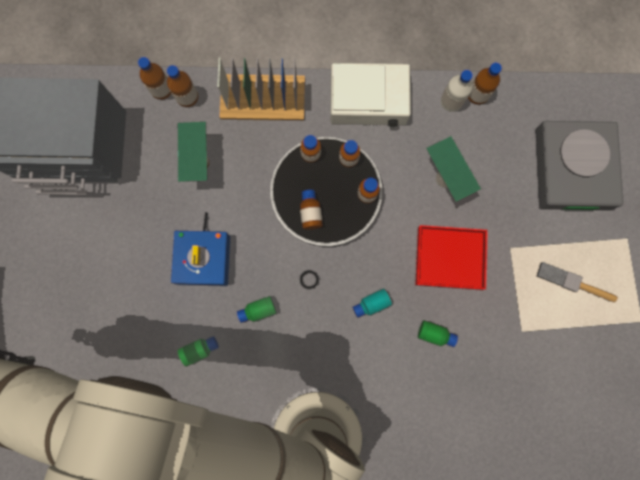

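The top view shows the tipped bottle at about (311,211) with its cap up at (309,195), the tray at (452,257), the console at (200,258) and the knob bar at (197,255). In the scene view the bottle is at (292,268), its cap at (277,276) and the knob at (427,308). Next I'll measure these in both views.

```bash
cat > h.py <<'E'
from rig import *
import cv2, numpy as np
from scipy.optimize import minimize, least_squares
C={c:camera_info(c) for c in ('scene','top')}
def proj(c,X):
    p=(np.atleast_2d(X)@C[c]['R'].T+C[c]['t'])@C[c]['mtx'].T
    return p[:,:2]/p[:,2:]
def tri(ps,pt):
    f=lambda X:np.r_[proj('scene',X)[0]-ps,proj('top',X)[0]-pt]
    r=least_squares(f,[.6,0,.05]); return r.x,np.abs(r.fun).max()
def plane(c,p,z):
    R,t=C[c]['R'],C[c]['t']; d=R.T@np.linalg.inv(C[c]['mtx'])@np.r_[p,1]; o=-R.T@t
    return o+d*(z-o[2])/d[2]
def cyl(x0,x1,r):
    a=np.linspace(0,2*np.pi,40); return np.array([[x,r*np.cos(b),r*np.sin(b)] for x in (x0,x1) for b in a])
BOT=[cyl(-.035,.025,.024),cyl(.025,.035,.014),cyl(.035,.055,.016)]
def place(P,x,y,z,w):
    c,s=np.cos(w),np.sin(w); return P@np.array([[c,s,0],[-s,c,0],[0,0,1]])+[x,y,z]
def rend(c,parts,pose,K=4):
    m=np.zeros((480*K,640*K),np.uint8)
    for P in parts:
        h=cv2.convexHull(np.round(proj(c,place(P,*pose))*K+K/2).astype(np.int32)); cv2.fillConvexPoly(m,h,255)
    return cv2.resize(m,(640,480),interpolation=cv2.INTER_AREA)/255.
def fit(parts,masks,p0,st=(.006,.006,.004,.15)):
    f=lambda p:1-np.mean([np.minimum(rend(c,parts,p),m).sum()/np.maximum(rend(c,parts,p),m).sum() for c,m in masks.items()])
    p0=np.array(p0); S=np.vstack([p0]+[p0+np.eye(4)[i]*st[i] for i in range(4)])
    r=minimize(f,p0,method='Nelder-Mead',options=dict(initial_simplex=S,maxiter=250,xatol=1e-4,fatol=1e-4)); return r.x,1-r.fun
E
python3 - <<'E'
from h import *
ims={c:read_camera(c) for c in C}
near={'scene':(292,268),'top':(311,211)}
M={}
for c in C:
    d=min(outline_of(c,'tipped_bottle'),key=lambda d:np.hypot(*(np.array(d['location'])-near[c])))
    M[c]=d['region'].astype(float); print(c,d['score'],d['location'],M[c].sum())
X,e=tri(*[np.argwhere(M[c])[:,::-1].mean(0) for c in ('scene','top')]); print('bottle tri',X,e)
for w0 in (0,.3):
    print('bottle fit',fit(BOT,M,[X[0]-.01,X[1],X[2],w0]))
hs={c:cv2.cvtColor(ims[c],cv2.COLOR_RGB2HSV) for c in C}
def big(m,near):
    n,l,s,ce=cv2.connectedComponentsWithStats(m.astype(np.uint8)); k=[i for i in range(1,n) if s[i,4]>15]
    i=min(k,key=lambda i:np.hypot(*(ce[i]-near))); return l==i,ce[i]
# tray: red
T={}
for c,n in (('scene',(244,209)),('top',(452,257))):
    h=hs[c]; m,ce=big(((h[...,0]<6)|(h[...,0]>174))&(h[...,1]>150)&(h[...,2]>50),n); T[c]=m.astype(float)
    print('tray',c,m.sum(),ce)
box=lambda x,y,z0,z1:np.array([[a*x/2,b*y/2,z] for a in (-1,1) for b in (-1,1) for z in (z0,z1)])
p=plane('top',np.argwhere(T['top'])[:,::-1].mean(0),.015)
print('tray fit',fit([box(.15,.17,0,.03)],T,[p[0],p[1],0,0]))
# console: blue
B={}
for c,n in (('scene',(423,332)),('top',(200,258))):
    h=hs[c]; m,ce=big((abs(h[...,0].astype(int)-112)<12)&(h[...,1]>150)&(h[...,2]>40),n)
    hull=cv2.convexHull(np.argwhere(m)[:,::-1].astype(np.int32)); q=np.zeros((480,640),np.uint8); cv2.fillConvexPoly(q,hull,1); B[c]=q.astype(float); print('console',c,q.sum())
p=plane('top',np.argwhere(B['top'])[:,::-1].mean(0),.05)
print('console fit',fit([box(.13,.13,0,.06)],B,[p[0],p[1],0,0]))
# knob yellow
Y={}
for c,n in (('scene',(427,308)),('top',(197,255))):
    h=hs[c]; m,ce=big((h[...,0]>18)&(h[...,0]<34)&(h[...,1]>140)&(h[...,2]>90),n); Y[c]=m.astype(float); print('knob',c,m.sum(),ce)
print('knob tri',tri(*[np.argwhere(Y[c])[:,::-1].mean(0) for c in ('scene','top')]))
for w0 in (-.3,.3): 
  X=plane('top',np.argwhere(Y['top'])[:,::-1].mean(0),.09); print('knob fit',fit([box(.044,.014,-.018,.012)],Y,[X[0],X[1],.09,w0]))
# standing bottles (cap centres at z=.14)
for q in ((311,143),(349,147),(371,185)): print('cap',plane('top',q,.14))
a=cv2.resize(ims['top'][215:300,155:245],None,fx=4.4,fy=6.5/6.5*4.4,interpolation=cv2.INTER_CUBIC)
b=cv2.resize(ims['scene'][280:365,375:465],None,fx=4.4,fy=4.4,interpolation=cv2.INTER_CUBIC)
cv2.imwrite('pics/knob.png',np.hstack([a,b])[:,:,::-1])
E
```

```text
scene 0.72 [294.6, 266.7] 887.0
top 0.92 [309.7, 209.9] 649.0
bottle tri [0.53776391 0.02650325 0.07562952] 0.3588769563631331
bottle fit (array([0.53282988, 0.02524168, 0.07492641, 0.14804007]), np.float64(0.9090377330336556))
bottle fit (array([0.53347907, 0.02539428, 0.07509348, 0.12751301]), np.float64(0.9064704465416605))
tray scene 2359 [242.12123781 206.83679525]
tray top 4143 [451.41443399 257.07023896]
tray fit (array([ 4.39090800e-01, -3.26011545e-01,  1.97885253e-04, -6.76029397e-02]), np.float64(0.9046682479088461))
console scene 5027
console top 2664
console fit (array([ 0.42176754,  0.29318517, -0.00249521,  0.01848508]), np.float64(0.8819480420344419))
knob scene 298 [425.73154362 308.17449664]
knob top 122 [195.2704918  254.56557377]
knob tri (array([0.42461827, 0.29656688, 0.08733737]), np.float64(0.06052068548518719))
knob fit (array([0.42335219, 0.29623805, 0.0902207 , 0.09396695]), np.float64(0.7557055501522072))
knob fit (array([0.42341081, 0.29604759, 0.09017211, 0.1298902 ]), np.float64(0.7610890936963748))
cap [0.68597543 0.02645821 0.14      ]
cap [ 0.67769482 -0.06263971  0.14      ]
cap [ 0.58695529 -0.11428742  0.14      ]
```

View pics/knob.png

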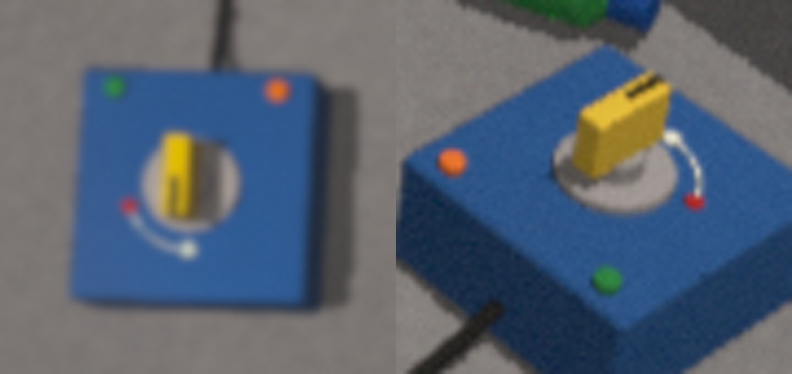

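Every measured point fits the text: bottle axis 75 mm high (74 expected), knob grip at 90 mm, tray on the table, all within reach. The crop shows the knob's stripe end at the white dot, which points toward -x, and clockwise runs to the red dot on the +y side. Moving to above the bottle.

>>> {"method": "arm_command", "body": {
  "steps": "-0.9 -0.8 0 0 85; -2 -1.8 0 0 85; -3.2 -2.9 0 0 85; -4.4 -4 0 0 85; -5.5 -5 0 0 85"
}}

```text
t: 1.6
tcp_pos: [0.3102, 0.4241, 0.2019]
tool_rot: [[-0.953, 0.305, 0.001], [0.305, 0.953, -0.0], [-0.001, 0.0, -1.0]]
force: [1.1, -0.7, -0.2]
opening: 0.0852
grasp_force: 0.0
```

>>> {"method": "arm_command", "body": {
  "steps": "-1.1 -1 0 0 85; -2.2 -2 0 0 85; -3.3 -3 0 0 85; -4.4 -4 0 0 85; -5.5 -5 0 0 85"
}}

```text
t: 2.1
tcp_pos: [0.4216, 0.2316, 0.2022]
tool_rot: [[-0.953, 0.304, 0.001], [0.304, 0.953, 0.001], [-0.001, 0.001, -1.0]]
force: [1.1, 0.3, 0.2]
opening: 0.0849
grasp_force: 0.0
```

>>> {"method": "arm_command", "body": {
  "steps": "-1.1 -1.1 0 -0.1 85; -2.3 -2.2 0 -0.2 85; -3.5 -3.4 0 -0.3 85; -4.8 -4.6 0 -0.4 85; -5.7 -5.4 0 -0.45 85"
}}

```text
t: 2.6
tcp_pos: [0.5356, 0.0236, 0.2022]
tool_rot: [[-0.99, -0.142, 0.001], [-0.142, 0.99, -0.001], [-0.001, -0.001, -1.0]]
force: [0.4, -0.1, -0.3]
opening: 0.0848
grasp_force: 0.0
```

```bash
cat >> h.py <<'E'
def wray(p,ci):
    m=ci['mtx']; a=np.array([(p[0]-m[0,2])/m[0,0],(p[1]-m[1,2])/m[1,1]]); r=np.hypot(*a)
    d=np.r_[a/max(r,1e-9)*np.sin(r),np.cos(r)]; R=ci['R']; return -R.T@ci['t'],R.T@d
def wplane(p,ci,z):
    o,d=wray(p,ci); return o+d*(z-o[2])/d[2]
def wproj(X,ci):
    q=np.atleast_2d(X)@ci['R'].T+ci['t']; h=np.hypot(q[:,0],q[:,1]); th=np.arctan2(h,q[:,2]); m=ci['mtx']
    return np.c_[m[0,0]*th*q[:,0]/h+m[0,2],m[1,1]*th*q[:,1]/h+m[1,2]]
E
python3 - <<'E'
from h import *
ci=camera_info('wrist'); im=read_camera('wrist'); print(ci['mtx'].tolist(),get_obs()['tcp_pos'])
for d in outline_of('wrist','tipped_bottle')[:3]:
    m=d['region'].astype(np.uint8); 
    r=cv2.minAreaRect(np.argwhere(m)[:,::-1].astype(np.float32)); print(d['score'],d['location'],m.sum(),r, wplane(d['location'],ci,.074))
c,s=np.cos(.14),np.sin(.14); v=im.copy()
for P in BOT:
    h=cv2.convexHull(wproj(place(P,.533,.0253,.075,.14),ci).astype(np.int32)); cv2.polylines(v,[h],True,(0,255,255),1)
cv2.imwrite('pics/w1.png',v[:,:,::-1])
E
```

```text
[[371.64829954431775, 0.0, 323.85993358759026], [0.0, 371.64829954431775, 240.20276530543248], [0.0, 0.0, 1.0]] [0.5386621  0.01622187 0.20214045]
0.68 [481.9, 7.7] 1936 ((487.0, 13.0), (26.0, 90.0), 90.0) [0.32957083 0.12886839 0.074     ]
0.64 [325.2, 223.4] 5500 ((326.0, 229.0), (110.0, 58.0), 90.0) [0.53812298 0.02532674 0.074     ]
0.56 [177.1, 2.1] 409 ((180.0, 7.0), (14.0, 46.0), 90.0) [ 0.36259062 -0.12524094  0.074     ]
```

View pics/w1.png

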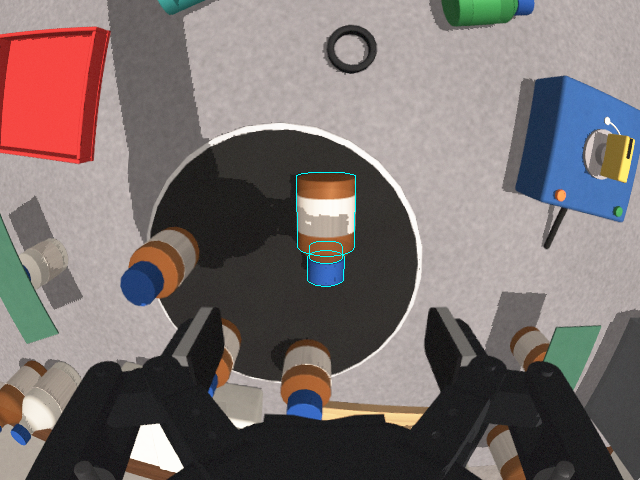

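The cyan overlay of my fitted bottle pose lies right on the bottle in the wrist view (body about (326,212), cap (326,268)). The fingers clear the standing bottles, so I'm going down.

>>> {"method": "arm_command", "body": {
  "steps": "0.14 0.33 0.4 0 85; 0.14 0.33 1.4 0 85; 0.14 0.33 2.4 0 85; 0.14 0.33 3.3 0 85; 0.14 0.33 3.8 0 85"
}}

```text
t: 3.2
tcp_pos: [0.5254, 0.0394, 0.0849]
tool_rot: [[-0.99, -0.144, -0.005], [-0.144, 0.99, 0.001], [0.004, 0.002, -1.0]]
force: [-0.3, 0.0, -0.4]
opening: 0.0851
grasp_force: 0.0
```

>>> {"method": "arm_command", "body": {
  "steps": "0 0 0.2 0 85; 0 0 0.4 0 85; 0 0 0.6 0 85; 0 0 0.7 0 85; 0 0 0.7 0 85"
}}

```text
t: 3.7
tcp_pos: [0.5289, 0.0363, 0.0668]
tool_rot: [[-0.99, -0.141, 0.0], [-0.141, 0.99, 0.0], [-0.0, 0.0, -1.0]]
force: [-0.0, 0.3, 0.6]
opening: 0.085
grasp_force: 0.0
```

Run:
```python
from h import *
ci=camera_info('wrist'); im=read_camera('wrist'); o=get_obs(); print(o['tcp_pos'],o['tool_rot'][:,0],o['force'])
v=im.copy()
for P in BOT:
    h=cv2.convexHull(wproj(place(P,.533,.0253,.075,.14),ci).astype(np.int32)); cv2.polylines(v,[h],True,(0,255,255),1)
cv2.imwrite('pics/w2.png',v[:,:,::-1])
```

```text
[0.52911499 0.03614827 0.06709023] [-9.90058439e-01 -1.40655504e-01 -5.62051978e-04] [-0.00696551  0.07108406 -0.26929173]
```

View pics/w2.png

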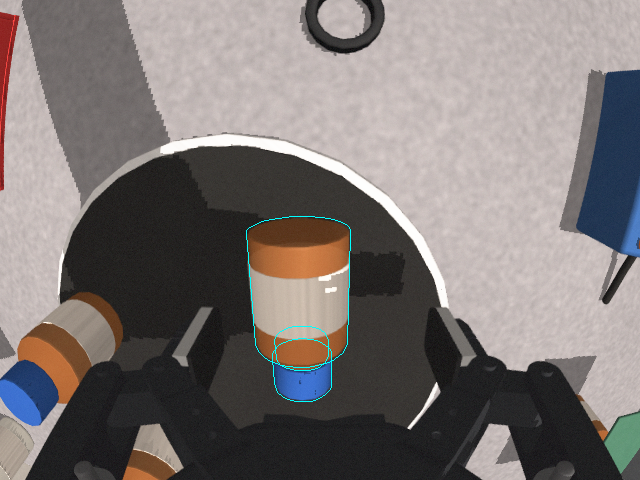

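In the wrist view the bottle still matches the overlay, and the fingers stand about 11 mm off to the side (the earlier reading hadn't settled). I'll centre, go down, then close.

>>> {"method": "arm_command", "body": {
  "steps": "-0.08 -0.15 0 0 85; -0.08 -0.37 0.1 0 85; -0.08 -0.37 0.3 0 85; -0.08 -0.37 0.43 0 85; -0.08 -0.37 0.43 0 85"
}}

```text
t: 4.25
tcp_pos: [0.5319, 0.0254, 0.0529]
tool_rot: [[-0.99, -0.141, -0.002], [-0.141, 0.99, 0.0], [0.002, 0.0, -1.0]]
force: [-0.3, 0.6, 0.1]
opening: 0.0847
grasp_force: 0.0
```

Run:
```python
from h import *
read_camera('wrist'); o=get_obs(); print(o['t'],o['tcp_pos'],o['tool_rot'][:,0],o['force'])
```

```text
4.3 [0.53219944 0.02550349 0.053283  ] [-0.99004445 -0.14074914  0.00128748] [ 0.41380013 -0.36300556  0.61426508]
```

>>> {"method": "arm_command", "body": {
  "steps": "0 0 0 0 60; 0 0 0 0 50; 0 0 0 0 40; 0 0 0 0 30; 0 0 0 0 30"
}}

```text
t: 4.8
tcp_pos: [0.5338, 0.0255, 0.0549]
tool_rot: [[-0.99, -0.141, 0.002], [-0.141, 0.99, 0.0], [-0.002, -0.0, -1.0]]
force: [-0.6, 0.0, 5.4]
opening: 0.0373
grasp_force: 52.6
```

>>> {"method": "arm_command", "body": {
  "steps": "0 0 0 0 30; 0 0 0 0 30; 0 0 0 0 30; 0 0 -0.1 0 30; 0 0 -0.3 0 30"
}}

```text
t: 5.3
tcp_pos: [0.532, 0.0255, 0.0626]
tool_rot: [[-0.99, -0.141, -0.002], [-0.141, 0.99, -0.0], [0.002, 0.0, -1.0]]
force: [-0.6, 0.5, -1.1]
opening: 0.037
grasp_force: 51.5
```

The fingers stopped at 37 mm rather than 48 mm, so I'll check the grasp before lifting any further.

Run:
```python
from h import *
im=read_camera('wrist'); s=read_camera('scene'); o=get_obs(); print(o['t'],o['tcp_pos'],o['force'],o['opening'])
b=cv2.resize(s[195:345,190:340],(480,480),interpolation=cv2.INTER_CUBIC)
v=np.hstack([im,b]); cv2.imwrite('pics/w3.png',cv2.resize(v,(800,343))[:,:,::-1])
```

```text
5.4 [0.53326567 0.02552033 0.06363984] [ 0.65620954 -0.20696264 -1.62605374] 0.036972332806367664
```

View pics/w3.png

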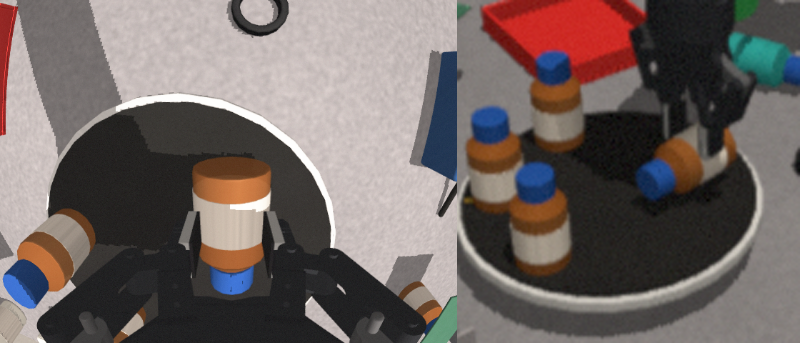

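The grasp looks good: the pads sit mid-body, the bottle is level and clear of the platter, and the standing bottles are undisturbed. Lifting.

>>> {"method": "arm_command", "body": {
  "steps": "0 0 -0.3 0 30; 0 0 -0.8 0 30; 0 0 -1.3 0 30; 0 0 -1.8 0 30; 0 0 -2.2 0 30"
}}

```text
t: 5.9
tcp_pos: [0.533, 0.0255, 0.1302]
tool_rot: [[-0.99, -0.141, 0.001], [-0.141, 0.99, 0.0], [-0.001, -0.0, -1.0]]
force: [0.6, -0.3, -0.4]
opening: 0.0374
grasp_force: 51.6
```

>>> {"method": "arm_command", "body": {
  "steps": "0 0 -0.5 0 30; 0 0 -1 0 30; 0 0 -1.5 0 30; 0 0 -2 0 30; 0 0 -2.2 0 30"
}}

```text
t: 6.4
tcp_pos: [0.5336, 0.0255, 0.1967]
tool_rot: [[-0.99, -0.141, 0.002], [-0.141, 0.99, 0.0], [-0.002, -0.0, -1.0]]
force: [0.8, -0.1, -1.1]
opening: 0.0367
grasp_force: 51.6
```

Run:
```python
from h import *
for c in ('scene','top','wrist'): read_camera(c)
o=get_obs(); print(o['t'],o['tcp_pos'],o['tool_rot'].round(3).tolist(),o['force'],o['opening'])
M={}
guess=np.r_[o['tcp_pos'][:2],o['tcp_pos'][2]+.0187]
for c in C:
    q=proj(c,guess)[0]
    L=[(round(d['score'],2),np.round(d['location']),d['region'].sum(),d) for d in outline_of(c,'tipped_bottle')]
    l=min(L,key=lambda l:np.hypot(*(l[1]-q))); print(c,q,l[:3]); 
    M[c]=l[3]['region'].astype(float)
p,s=fit(BOT,{'scene':M['scene']},[*guess,.14]);print('scene fit',p,s)
ci=camera_info('wrist')
d=min(outline_of('wrist','tipped_bottle'),key=lambda d:np.hypot(*(d['location']-wproj(guess,ci)[0])));m=d['region'].astype(np.uint8)
print('wrist',d['score'],d['location'],wproj(guess,ci),m.sum(),cv2.boundingRect(m))
for dz in (-.01,-.005,0,.005,.01):
    q=np.vstack([wproj(place(P,*(guess+[0,0,dz]),.14),ci) for P in BOT]); print(dz,q.min(0),q.max(0))
```

```text
6.55 [0.53276502 0.02540948 0.19495802] [[-0.99, -0.141, 0.0], [-0.141, 0.99, -0.0], [-0.0, -0.0, -1.0]] [ 0.10438817 -0.17634349 -2.14186331] 0.03712451775276355
scene [290.64824757 208.59125225] (0.73, array([316., 192.]), np.int64(133))
top [309.67666813 199.17720259] (0.8, array([380., 300.]), np.int64(394))
scene fit [ 0.45192272 -0.00850383  0.23031032  0.95431399] 0.1693835965359144
wrist 0.92 [325.2, 302.1] [[323.3099379  305.29580222]] 16468 (269, 220, 111, 193)
-0.01 [270.58730176 213.73087773] [376.25748668 401.51486021]
-0.005 [269.05352462 216.13845846] [377.80607752 407.95565237]
0 [267.43175193 218.67372619] [379.44444696 414.63621479]
0.005 [265.71455529 221.34685953] [381.18024728 421.56562413]
0.01 [263.89369743 224.16911755] [383.02197093 428.75295286]
```

The held bottle's outline in the wrist view matches the model with its axis 18.7 mm behind the TCP, as nominal. Carrying it to the tray.

>>> {"method": "arm_command", "body": {
  "steps": "0.2 -0.5 0 0 30; 0.7 -1.5 0 0 30; 1.2 -2.7 0 0 30; 1.8 -4 0 0 30; 2.4 -5.3 0 0 30"
}}

```text
t: 7.2
tcp_pos: [0.4829, -0.1432, 0.1942]
tool_rot: [[-0.99, -0.142, -0.001], [-0.142, 0.99, 0.0], [0.001, 0.001, -1.0]]
force: [1.1, -0.2, -1.2]
opening: 0.0371
grasp_force: 51.6
```

>>> {"method": "arm_command", "body": {
  "steps": "0.6 -1.3 0 0.04 30; 1.3 -2.8 0 0.09 30; 2 -4.2 0 0.15 30; 2.5 -5.3 0 0.19 30; 2.67 -5.78 0 0.21 30"
}}

```text
t: 7.7
tcp_pos: [0.4261, -0.3294, 0.1942]
tool_rot: [[-0.997, 0.076, -0.002], [0.076, 0.997, -0.001], [0.002, -0.001, -1.0]]
force: [-0.1, 1.0, -2.0]
opening: 0.0368
grasp_force: 51.7
```

>>> {"method": "arm_command", "body": {
  "steps": "0 0 0.3 0 30; 0 0 0.9 0 30; 0 0 1.6 0 30; 0 0 2.2 0 30; 0 0 2.5 0 30"
}}

```text
t: 8.2
tcp_pos: [0.4287, -0.3215, 0.1172]
tool_rot: [[-0.998, 0.065, -0.003], [0.065, 0.998, 0.004], [0.003, 0.003, -1.0]]
force: [-0.1, 0.5, -1.2]
opening: 0.0374
grasp_force: 51.7
```

Run:
```python
from h import *
ci=camera_info('wrist'); im=read_camera('wrist'); o=get_obs(); print(o['t'],o['tcp_pos'],o['tool_rot'].round(3).tolist(),o['force'],o['opening'])
v=im.copy()
B=np.array([[a*.075,b*.085,.03] for a,b in ((-1,-1),(-1,1),(1,1),(1,-1))]); I=np.array([[a*.07,b*.08,.005] for a,b in ((-1,-1),(-1,1),(1,1),(1,-1))])
for P in (B,I): cv2.polylines(v,[wproj(place(P,.439,-.326,0,-.068),ci).astype(np.int32)],True,(0,255,255),1)
cv2.imwrite('pics/w4.png',v[:,:,::-1])
```

```text
8.25 [ 0.42827426 -0.32163094  0.1166265 ] [[-0.998, 0.065, -0.004], [0.065, 0.998, 0.004], [0.004, 0.004, -1.0]] [-1.00108523  0.99833912 -2.47947703] 0.03749948754769469
```

View pics/w4.png

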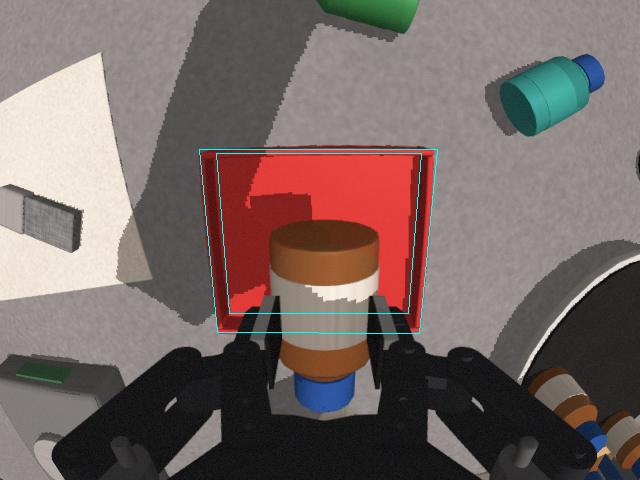

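The tray overlay matches its rim and floor (corners about (200,150) to (437,150)), and the bottle is centred and aligned over it. Lowering.

>>> {"method": "arm_command", "body": {
  "steps": "0 0 0.4 0 30; 0 0 1.1 0 30; 0 0 1.8 0 30; 0 0 2.4 0 30; 0 0 2.7 0 30"
}}

```text
t: 8.75
tcp_pos: [0.4288, -0.3242, 0.0375]
tool_rot: [[-0.998, 0.068, -0.001], [0.068, 0.998, 0.001], [0.001, 0.001, -1.0]]
force: [0.3, 0.7, -1.1]
opening: 0.0375
grasp_force: 51.7
```

>>> {"method": "arm_command", "body": {
  "steps": "0 0 0.2 0 30; 0 0 0.4 0 30; 0 0 0.55 0 30; 0 0 0.65 0 30; 0 0 0.7 0 30"
}}

```text
t: 9.25
tcp_pos: [0.4292, -0.3252, 0.0179]
tool_rot: [[-0.998, 0.069, 0.0], [0.069, 0.998, -0.0], [-0.0, -0.0, -1.0]]
force: [-0.1, 0.1, -1.3]
opening: 0.0368
grasp_force: 51.7
```

>>> {"method": "arm_command", "body": {
  "steps": "0 0 0 0 30; 0 0 0 0 30; 0 0 0.05 0 30; 0 0 0.05 0 30; 0 0 0.05 0 30"
}}

```text
t: 9.75
tcp_pos: [0.429, -0.3251, 0.0164]
tool_rot: [[-0.998, 0.069, -0.0], [0.069, 0.998, 0.0], [0.0, 0.0, -1.0]]
force: [0.3, -0.1, -1.3]
opening: 0.0369
grasp_force: 51.7
```

>>> {"method": "arm_command", "body": {
  "steps": "0 0 0.05 0 30; 0 0 0.1 0 30; 0 0 0.1 0 30; 0 0 0.14 0 30; 0 0 0.14 0 30"
}}

```text
t: 10.25
tcp_pos: [0.4289, -0.325, 0.012]
tool_rot: [[-0.998, 0.069, -0.0], [0.069, 0.998, 0.0], [0.0, 0.0, -1.0]]
force: [-0.0, -0.4, -0.6]
opening: 0.0371
grasp_force: 51.7
```

>>> {"method": "arm_command", "body": {
  "steps": "0 0 0 0 30; 0 0 0 0 30; 0 0 0.04 0 30; 0 0 0.04 0 30; 0 0 0.04 0 30"
}}

```text
t: 10.75
tcp_pos: [0.429, -0.325, 0.0109]
tool_rot: [[-0.998, 0.069, -0.0], [0.069, 0.998, 0.0], [0.0, 0.0, -1.0]]
force: [-0.0, -0.5, -1.2]
opening: 0.0371
grasp_force: 51.7
```

>>> {"method": "arm_command", "body": {
  "steps": "0 0 0.03 0 30; 0 0 0.03 0 30; 0 0 0.03 0 30; 0 0 0.06 0 30; 0 0 0.06 0 30"
}}

```text
t: 11.25
tcp_pos: [0.429, -0.3251, 0.0099]
tool_rot: [[-0.998, 0.069, 0.0], [0.069, 0.998, 0.0], [-0.0, 0.0, -1.0]]
force: [-1.5, 1.9, 6.0]
opening: 0.037
grasp_force: 54.6
```

There is gentle contact at 6 N with the TCP at 9.9 mm. Releasing.

>>> {"method": "arm_command", "body": {
  "steps": "0 0 0 0 40; 0 0 0 0 45; 0 0 0 0 55; 0 0 0 0 65; 0 0 0 0 75"
}}

```text
t: 11.75
tcp_pos: [0.429, -0.325, 0.0091]
tool_rot: [[-0.998, 0.069, -0.0], [0.069, 0.998, 0.0], [0.0, 0.0, -1.0]]
force: [0.8, 0.5, -0.1]
opening: 0.0752
grasp_force: 0.0
```

>>> {"method": "arm_command", "body": {
  "steps": "0 0 0 0 75; 0 0 -0.2 0 75; 0 0 -0.6 0 75; 0 0 -1.1 0 75; 0 0 -1.7 0 75"
}}

```text
t: 12.25
tcp_pos: [0.4289, -0.325, 0.0613]
tool_rot: [[-0.998, 0.069, -0.0], [0.069, 0.998, 0.0], [0.0, 0.0, -1.0]]
force: [0.5, -0.0, 0.3]
opening: 0.0749
grasp_force: 0.0
```

>>> {"method": "arm_command", "body": {
  "steps": "0 0 -0.9 0 75; 0 0 -1.9 0 75; 0 0 -2.9 0 75; 0 0 -3.9 0 75; 0 0 -4.6 0 75"
}}

```text
t: 12.75
tcp_pos: [0.4297, -0.3257, 0.2017]
tool_rot: [[-0.998, 0.069, 0.003], [0.069, 0.998, -0.002], [-0.003, -0.002, -1.0]]
force: [0.7, -0.2, -0.3]
opening: 0.0744
grasp_force: 0.0
```

Run:
```python
from h import *
ci=camera_info('wrist'); im=read_camera('wrist'); o=get_obs(); print(o['t'],o['tcp_pos'],o['tool_rot'].round(3).tolist(),o['force'],o['opening'])
v=im.copy()
for P in BOT: cv2.polylines(v,[cv2.convexHull(wproj(place(P,.429,-.325,.029,-.068),ci).astype(np.int32))],True,(0,255,255),1)
cv2.imwrite('pics/w5.png',v[:,:,::-1])
```

```text
12.8 [ 0.43138512 -0.32685104  0.2048047 ] [[-0.998, 0.069, 0.007], [0.069, 0.998, -0.005], [-0.007, -0.004, -1.0]] [ 0.77526794 -1.26958518  1.56566512] 0.07488185294808414
```

View pics/w5.png

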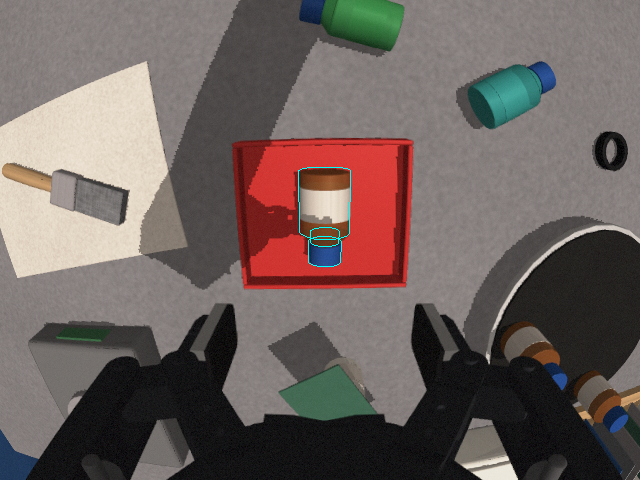

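The bottle lies in the tray, released, right where planned (325,215). Moving to the knob.

>>> {"method": "arm_command", "body": {
  "steps": "0.1 0.9 0 0 75; 0.2 2.2 0 0 75; 0.3 3.6 0 0 75; 0.4 5 0 0 75; 0.5 6.4 0 0 75"
}}

```text
t: 13.3
tcp_pos: [0.427, -0.131, 0.1991]
tool_rot: [[-0.998, 0.069, 0.001], [0.069, 0.998, -0.001], [-0.001, -0.0, -1.0]]
force: [1.2, 0.4, 1.1]
opening: 0.0748
grasp_force: 0.0
```

>>> {"method": "arm_command", "body": {
  "steps": "0.1 1.4 0 0 75; 0.2 2.9 0 0 75; 0.3 4.4 0 0 75; 0.4 5.9 0 0 75; 0.5 7.4 0 0 75"
}}

```text
t: 13.8
tcp_pos: [0.4274, 0.0916, 0.1993]
tool_rot: [[-0.998, 0.069, 0.002], [0.069, 0.998, -0.0], [-0.002, -0.0, -1.0]]
force: [0.7, -1.1, -0.6]
opening: 0.0749
grasp_force: 0.0
```

>>> {"method": "arm_command", "body": {
  "steps": "0.1 1.5 0 0 75; 0.2 3 0 0 75; 0.4 4.5 0 0 75; 0.6 5.9 0 0 75; 0.6 6.8 0 0 75"
}}

```text
t: 14.3
tcp_pos: [0.4224, 0.2985, 0.1993]
tool_rot: [[-0.998, 0.065, 0.001], [0.065, 0.998, 0.002], [-0.001, 0.002, -1.0]]
force: [0.5, -0.7, 0.1]
opening: 0.0751
grasp_force: 0.0
```

>>> {"method": "arm_command", "body": {
  "steps": "0 0 0 0 75; 0 0 0 0 75; 0 0 0 0 75; 0 0 0 0 75; 0 0 0 0 75"
}}

```text
t: 14.8
tcp_pos: [0.424, 0.2935, 0.1984]
tool_rot: [[-0.997, 0.071, 0.0], [0.071, 0.997, -0.0], [-0.0, -0.0, -1.0]]
force: [0.5, 0.1, 0.8]
opening: 0.0751
grasp_force: 0.0
```

```bash
cat > k.py <<'E'
from h import *
import sys
ci=camera_info('wrist'); im=read_camera('wrist'); o=get_obs(); print(o['t'],o['tcp_pos'],o['tool_rot'].round(3).tolist(),o['force'],o['opening'],'q',o['qpos'].round(2))
h=cv2.cvtColor(im,cv2.COLOR_RGB2HSV); m=((h[...,0]>18)&(h[...,0]<34)&(h[...,1]>140)&(h[...,2]>90)).astype(np.uint8)
m=cv2.morphologyEx(m,cv2.MORPH_CLOSE,np.ones((5,5)))
n,l,s,ce=cv2.connectedComponentsWithStats(m); g=wproj([.4234,.2958,.09],ci)[0]
i=min([i for i in range(1,n) if s[i,4]>200],key=lambda i:np.hypot(*(ce[i]-g))); m=(l==i)
box=np.array([[a*.022,b*.007,z] for a in (-1,1) for b in (-1,1) for z in (-.018,.012)])
def r(p):
    K=4; q=np.zeros((480*K,640*K),np.uint8); cv2.fillConvexPoly(q,cv2.convexHull(np.round(wproj(place(box,p[0],p[1],.09,p[2]),ci)*K+K/2).astype(np.int32)),255); return cv2.resize(q,(640,480),interpolation=cv2.INTER_AREA)/255.
f=lambda p:1-np.minimum(r(p),m).sum()/np.maximum(r(p),m).sum()
w0=float(sys.argv[1]); p0=np.array([.4234,.2958,w0])
R=minimize(f,p0,method='Nelder-Mead',options=dict(initial_simplex=np.vstack([p0,p0+[.004,0,0],p0+[0,.004,0],p0+[0,0,.15]]),maxiter=150))
print('knob',R.x,1-R.fun,m.sum())
d=np.array([*R.x[:2],0])-[*o['tcp_pos'][:2],0]; print('tool shift units',(o['tool_rot'].T@d)/.03)
t=o['tool_rot'][:,0]; a=np.arctan2(t[1],t[0]); print('tool turn', -(((R.x[2]-a)+np.pi/2)%np.pi-np.pi/2))
cv2.polylines(im,[cv2.convexHull(wproj(place(box,R.x[0],R.x[1],.09,R.x[2]),ci).astype(np.int32))],True,(0,255,255),1)
cv2.imwrite('pics/'+sys.argv[2]+'.png',im[:,:,::-1])
E
python3 k.py 0.05 k1
```

```text
14.85 [0.42391184 0.29378178 0.19834331] [[-0.998, 0.07, 0.0], [0.07, 0.998, -0.0], [-0.0, -0.0, -1.0]] [0.79660268 0.19511589 0.09981361] 0.07465990151410327 q [-0.32  0.26 -0.4   1.89  0.12  1.02  0.74]
knob [ 0.42428196  0.2948497  -0.00571274] 0.8155810570551156 970
tool shift units [-9.80318424e-03  3.63767783e-02 -6.38407606e-06]
tool turn -0.06467010324665967
```

View pics/k1.png

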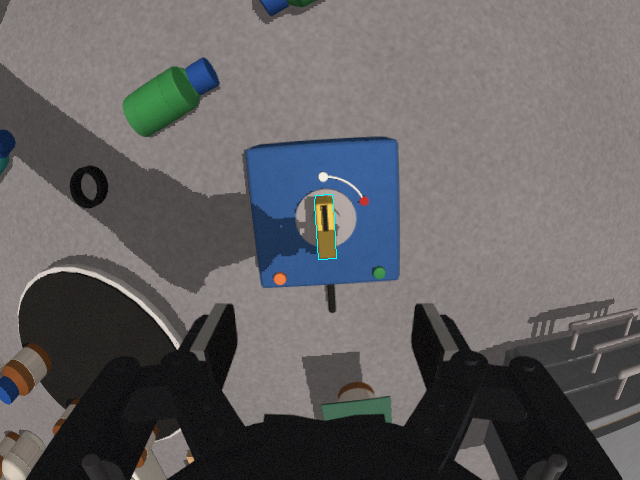

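In the wrist view the knob bar is at (326,228), with its stripe end toward the white dot (323,177), the red dot at (364,201) and the overlay on the bar. The gripper is nearly centred. Going down to grip.

>>> {"method": "arm_command", "body": {
  "steps": "0 0.04 0.4 -0.03 75; 0 0.04 1.2 -0.065 75; 0 0.04 2.1 -0.065 70; 0 0.04 2.9 -0.065 60; 0 0.04 3.3 -0.065 60"
}}

```text
t: 15.35
tcp_pos: [0.4221, 0.2947, 0.0964]
tool_rot: [[-1.0, 0.003, -0.003], [0.003, 1.0, -0.002], [0.003, -0.002, -1.0]]
force: [1.0, -0.0, -0.1]
opening: 0.0601
grasp_force: 0.0
```

>>> {"method": "arm_command", "body": {
  "steps": "0 0 0.3 0 60; 0 0 0.6 0 60; 0 0 0.8 0 60; 0 0 0.88 0 60; 0 0 0.88 0 60"
}}

```text
t: 15.85
tcp_pos: [0.4238, 0.2961, 0.0729]
tool_rot: [[-1.0, 0.004, 0.0], [0.004, 1.0, 0.0], [-0.0, 0.0, -1.0]]
force: [-0.0, -0.4, 0.1]
opening: 0.06
grasp_force: 0.0
```

>>> {"method": "arm_command", "body": {
  "steps": "0 0 0 0 50; 0 0 0 0 40; 0 0 0 0 30; 0 0 0 0 20; 0 0 0 0 10"
}}

```text
t: 16.35
tcp_pos: [0.4238, 0.296, 0.0729]
tool_rot: [[-1.0, 0.004, 0.0], [0.004, 1.0, 0.0], [-0.0, 0.0, -1.0]]
force: [0.0, -0.9, -0.0]
opening: 0.0101
grasp_force: 0.0
```

>>> {"method": "arm_command", "body": {
  "steps": "0 0 0 0 5; 0 0 0 0 5; 0 0 0 0 5; 0 0 0 0 5; 0 0 0 0 5"
}}

```text
t: 16.85
tcp_pos: [0.4237, 0.296, 0.0728]
tool_rot: [[-1.0, 0.004, 0.0], [0.004, 1.0, 0.0], [-0.0, 0.0, -1.0]]
force: [-0.2, -0.7, 1.6]
opening: 0.005
grasp_force: 0.5
```

The opening reads about 11 mm low, as it did with the bottle, so contact is only now starting. Closing fully.

>>> {"method": "arm_command", "body": {
  "steps": "0 0 0 0 2; 0 0 0 0 0; 0 0 0 0 0; 0 0 0 0 0; 0 0 0 0 0"
}}

```text
t: 17.35
tcp_pos: [0.4236, 0.296, 0.0728]
tool_rot: [[-1.0, 0.004, -0.0], [0.004, 1.0, 0.0], [0.0, 0.0, -1.0]]
force: [0.0, 0.3, 0.1]
opening: -0.0004
grasp_force: 0.0
```

>>> {"method": "arm_command", "body": {
  "steps": "0 0 0 0 0; 0 0 0 0 0; 0 0 0 0.04 0; 0 0 0 0.1 0; 0 0 0 0.15 0"
}}

```text
t: 17.85
tcp_pos: [0.4237, 0.296, 0.0728]
tool_rot: [[-0.988, 0.155, -0.0], [0.155, 0.988, 0.0], [0.0, 0.0, -1.0]]
force: [0.0, -1.8, -0.6]
opening: 0.0002
grasp_force: 0.0
```

Run:
```python
from rig import *
o=get_obs(); print(o['t'],o['tcp_pos'],o['force'],o['wrist_torque'],o['opening'],o['grasp_force'],o['qpos'].round(2))
```

```text
17.85 [0.42367765 0.2959657  0.07280336] [ 0.04771589 -1.83089755 -0.59271817] [-0.01518541 -0.04236015  0.02049049] 0.0001743358946588295 0.0 [-0.39  0.43 -0.33  1.99  0.2   0.75  0.58]
```

The opening is 0 with no grip force, so the bar isn't held. I'll use the last picture as a montage of wrist, scene and top crops to see why.

Run:
```python
from h import *
ci=camera_info('wrist'); w=read_camera('wrist'); s=read_camera('scene'); t=read_camera('top')
for c,im in (('s',s),('t',t),('w',w)): cv2.imwrite(f'pics/raw_{c}.png',im[:,:,::-1])
print('tcp px wrist',wproj(get_obs()['tcp_pos'],ci),'bar top',wproj([[.4237,.296,.102],[.4017,.296,.102],[.4457,.296,.102]],ci).round().tolist())
a=cv2.resize(s[235:365,375:475],(300,390),interpolation=cv2.INTER_CUBIC)
b=cv2.resize(t[210:300,150:250],(300,210)[:2],interpolation=cv2.INTER_CUBIC)
v=np.vstack([a,b]); ww=cv2.resize(w[100:480,140:460],(500,594)); v=cv2.resize(v,(300,594))
cv2.imwrite('pics/last.png',np.hstack([ww,v])[:,:,::-1])
```

```text
tcp px wrist [[324.17329171 286.15475151]] bar top [[324.0, 314.0], [316.0, 269.0], [332.0, 354.0]]
```

View pics/last.png

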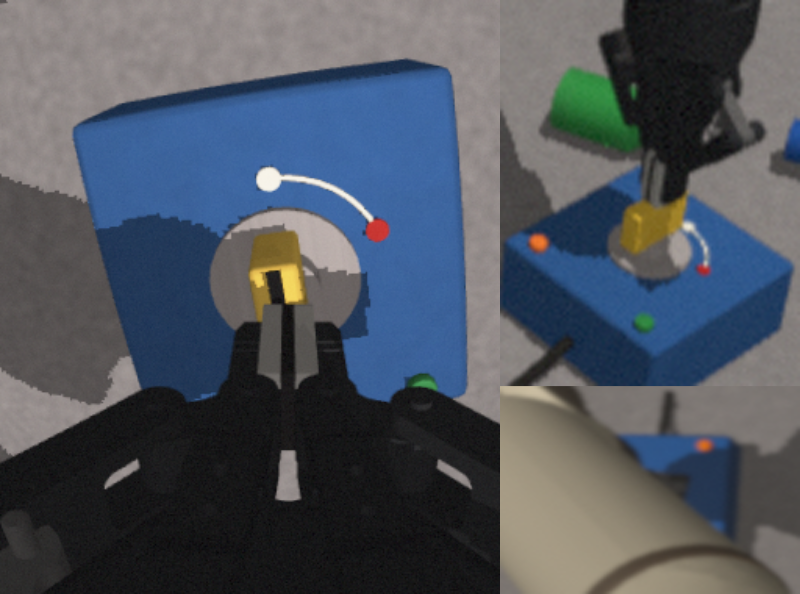

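The montage shows the closed fingertips resting just on top of the yellow bar, so the real tips end about 30 mm behind the reported TCP. That also explains the 37 mm chord on the bottle. The knob is still at home. I'll reopen, turn back, go about 26 mm lower and grip again.

>>> {"method": "arm_command", "body": {
  "steps": "0 0 0 0 20; 0 0 0 -0.05 40; 0 0 0 -0.1 50; 0 0 0 -0.15 50; 0 0 0 -0.15 50"
}}

```text
t: 18.5
tcp_pos: [0.4237, 0.2959, 0.0727]
tool_rot: [[-1.0, 0.003, -0.0], [0.003, 1.0, 0.0], [0.0, 0.0, -1.0]]
force: [0.4, 1.0, -0.4]
opening: 0.05
grasp_force: 0.0
```

>>> {"method": "arm_command", "body": {
  "steps": "0 0 0.15 0 50; 0 0 0.3 0 50; 0 0 0.45 0 50; 0 0 0.55 0 50; 0 0 0.55 0 50"
}}

```text
t: 19.0
tcp_pos: [0.4232, 0.2957, 0.0556]
tool_rot: [[-1.0, 0.004, -0.001], [0.004, 1.0, -0.001], [0.001, -0.001, -1.0]]
force: [-0.3, -0.5, 0.0]
opening: 0.0498
grasp_force: 0.0
```

>>> {"method": "arm_command", "body": {
  "steps": "0 0 0.1 0 50; 0 0 0.2 0 50; 0 0 0.3 0 50; 0 0 0.35 0 50; 0 0 0.35 0 50"
}}

```text
t: 19.5
tcp_pos: [0.4235, 0.2958, 0.0455]
tool_rot: [[-1.0, 0.004, -0.0], [0.004, 1.0, -0.0], [0.0, -0.0, -1.0]]
force: [-0.3, -0.3, -0.1]
opening: 0.05
grasp_force: 0.0
```

>>> {"method": "arm_command", "body": {
  "steps": "0 0 0 0 40; 0 0 0 0 30; 0 0 0 0 22; 0 0 0 0 18; 0 0 0 0 14"
}}

```text
t: 20.0
tcp_pos: [0.4237, 0.2949, 0.0458]
tool_rot: [[-1.0, 0.004, -0.0], [0.004, 1.0, -0.002], [0.0, -0.002, -1.0]]
force: [-0.4, -3.1, 2.8]
opening: 0.0139
grasp_force: 1.6
```

>>> {"method": "arm_command", "body": {
  "steps": "0 0 0 0 10; 0 0 0 0 5; 0 0 0 0 5; 0 0 0 0 5; 0 0 0 0 5"
}}

```text
t: 20.5
tcp_pos: [0.4238, 0.2949, 0.0459]
tool_rot: [[-1.0, 0.005, -0.0], [0.005, 1.0, -0.001], [0.0, -0.001, -1.0]]
force: [-1.7, -4.8, 6.3]
opening: 0.0126
grasp_force: 58.7
```

The bar is gripped at 12.6 mm with 59 N. Twisting clockwise.

>>> {"method": "arm_command", "body": {
  "steps": "0 0 0 0.05 5; 0 0 0 0.12 5; 0 0 0 0.2 5; 0 0 0 0.3 5; 0 0 0 0.4 5"
}}

```text
t: 21.0
tcp_pos: [0.4239, 0.2955, 0.046]
tool_rot: [[-0.918, 0.397, 0.0], [0.397, 0.918, -0.0], [-0.0, -0.0, -1.0]]
force: [-0.4, -2.7, 2.6]
opening: 0.013
grasp_force: 58.6
```

>>> {"method": "arm_command", "body": {
  "steps": "0 0 0 0.1 5; 0 0 0 0.2 5; 0 0 0 0.3 5; 0 0 0 0.4 5; 0 0 0 0.5 5"
}}

```text
t: 21.5
tcp_pos: [0.4244, 0.2962, 0.046]
tool_rot: [[-0.616, 0.788, 0.001], [0.788, 0.616, 0.001], [-0.0, 0.001, -1.0]]
force: [0.8, -1.6, -0.5]
opening: 0.0128
grasp_force: 58.4
```

>>> {"method": "arm_command", "body": {
  "steps": "0 0 0 0.08 5; 0 0 0 0.15 5; 0 0 0 0.2 5; 0 0 0 0.25 5; 0 0 0 0.28 5"
}}

```text
t: 22.0
tcp_pos: [0.4248, 0.2964, 0.046]
tool_rot: [[-0.376, 0.926, 0.002], [0.926, 0.376, 0.001], [0.0, 0.002, -1.0]]
force: [4.4, -1.0, -0.4]
opening: 0.0133
grasp_force: 58.4
```

```bash
cat > y.py <<'E'
from h import *
w0=float(__import__('sys').argv[1])
ci=camera_info('wrist'); im=read_camera('wrist'); o=get_obs(); R=o['tool_rot']; print(o['t'],o['tcp_pos'],o['force'],o['wrist_torque'],o['opening'],o['grasp_force'],'tool yaw',np.arctan2(-R[1,0],-R[0,0]),o['qpos'].round(2))
h=cv2.cvtColor(im,cv2.COLOR_RGB2HSV); m=(h[...,0]>18)&(h[...,0]<34)&(h[...,1]>140)&(h[...,2]>60)
n,l,s,ce=cv2.connectedComponentsWithStats(m.astype(np.uint8)); print([(ce[i].round(),s[i,4]) for i in range(1,n) if s[i,4]>60])
cv2.imwrite('pics/y.png',im[:,:,::-1])
# red / white dots
for nm,mm in (('red',((h[...,0]<8)|(h[...,0]>172))&(h[...,1]>150)&(h[...,2]>90)),('white',(h[...,1]<40)&(h[...,2]>200))):
    n,l,s,ce=cv2.connectedComponentsWithStats(mm.astype(np.uint8))
    for i in range(1,n):
        X=wplane(ce[i],ci,.06); v=X[:2]-[.4237,.2955]
        if s[i,4]>20 and .02<np.hypot(*v)<.06: print(nm,ce[i].round(),s[i,4],'r',np.hypot(*v).round(4),'angle from -x, clockwise',round(-(np.arctan2(v[1],v[0])-np.pi+np.pi)%(2*np.pi)-np.pi,3))
E
python3 y.py 0
```

```text
22.05 [0.4247975  0.29644823 0.04596155] [ 2.98971673 -0.90629055 -0.78173712] [-0.21446784 -0.77386552  0.22862922] 0.012898539559876233 58.40763866901398 tool yaw -1.1859736004412251 [-0.61  0.45 -0.07  2.01  0.05  0.68 -0.32]
[(array([324., 330.]), np.int32(3841))]
red [326. 228.] 236 r 0.0349 angle from -x, clockwise 1.22
white [269. 256.] 450 r 0.0326 angle from -x, clockwise 0.337
```

The wrist torque is 0.23 N m at 1.19 rad, so the stop is close. Going on in small steps until the hard stop is felt.

>>> {"method": "arm_command", "body": {
  "steps": "0 0 0 0.02 5; 0 0 0 0.04 5; 0 0 0 0.06 5; 0 0 0 0.06 5; 0 0 0 0.06 5"
}}

```text
t: 22.55
tcp_pos: [0.4249, 0.2965, 0.046]
tool_rot: [[-0.324, 0.946, 0.002], [0.946, 0.324, 0.001], [-0.0, 0.002, -1.0]]
force: [6.0, 0.2, -3.4]
opening: 0.013
grasp_force: 60.7
```

```bash
python3 y.py 0
```

```text
22.6 [0.42485784 0.29647498 0.04600827] [ 5.64452298  0.24862298 -2.95859116] [-0.08024187 -1.18210815  1.07594545] 0.01310955211805219 60.659297704696655 tool yaw -1.2413682540054096 [-0.62  0.45 -0.05  2.01  0.04  0.68 -0.37]
[(array([324., 330.]), np.int32(3804))]
red [321. 228.] 244 r 0.0349 angle from -x, clockwise 1.217
white [267. 259.] 443 r 0.0326 angle from -x, clockwise 0.333
```

Torque jumped to 1.08 N m, so it's at the hard stop. Holding for 1.5 s, then releasing, lifting and checking.

>>> {"method": "arm_command", "body": {
  "steps": "0 0 0 0 5; 0 0 0 0 5; 0 0 0 0 5; 0 0 0 0 5; 0 0 0 0 5"
}}

```text
t: 23.1
tcp_pos: [0.4248, 0.2965, 0.046]
tool_rot: [[-0.324, 0.946, 0.002], [0.946, 0.324, 0.001], [-0.0, 0.002, -1.0]]
force: [5.2, -0.2, -1.7]
opening: 0.0128
grasp_force: 60.7
```

>>> {"method": "arm_command", "body": {
  "steps": "0 0 0 0 5; 0 0 0 0 5; 0 0 0 0 5; 0 0 0 0 5; 0 0 0 0 5"
}}

```text
t: 23.6
tcp_pos: [0.4249, 0.2965, 0.046]
tool_rot: [[-0.324, 0.946, 0.002], [0.946, 0.324, 0.001], [-0.0, 0.002, -1.0]]
force: [6.4, -0.3, -3.1]
opening: 0.013
grasp_force: 60.7
```

>>> {"method": "arm_command", "body": {
  "steps": "0 0 0 0 5; 0 0 0 0 5; 0 0 0 0 5; 0 0 0 0 5; 0 0 0 0 5"
}}

```text
t: 24.1
tcp_pos: [0.4249, 0.2964, 0.046]
tool_rot: [[-0.324, 0.946, 0.002], [0.946, 0.324, 0.001], [-0.0, 0.002, -1.0]]
force: [5.6, 0.3, -2.4]
opening: 0.0133
grasp_force: 60.7
```

>>> {"method": "arm_command", "body": {
  "steps": "0 0 0 0 85; 0 0 0 0 85; 0 0 0 0 85; 0 0 0 0 85; 0 0 0 0 85"
}}

```text
t: 24.6
tcp_pos: [0.4233, 0.2954, 0.0456]
tool_rot: [[-0.321, 0.947, -0.001], [0.947, 0.321, -0.001], [-0.0, -0.001, -1.0]]
force: [0.5, -0.0, 0.1]
opening: 0.084
grasp_force: 0.0
```

>>> {"method": "arm_command", "body": {
  "steps": "0 0 0 0 85; 0 0 0 0 85; 0 0 0 0 85; 0 0 -0.3 0 85; 0 0 -0.8 0 85"
}}

```text
t: 25.1
tcp_pos: [0.4229, 0.2954, 0.0696]
tool_rot: [[-0.321, 0.947, -0.002], [0.947, 0.321, -0.001], [-0.001, -0.002, -1.0]]
force: [0.1, 0.0, -0.5]
opening: 0.0851
grasp_force: 0.0
```

>>> {"method": "arm_command", "body": {
  "steps": "0 0 -0.8 0 85; 0 0 -1.8 0 85; 0 0 -2.8 0 85; 0 0 -3.6 0 85; 0 0 -4.2 0 85"
}}

```text
t: 25.6
tcp_pos: [0.4243, 0.2964, 0.1985]
tool_rot: [[-0.321, 0.947, 0.002], [0.947, 0.321, 0.002], [0.001, 0.003, -1.0]]
force: [0.2, -0.5, -0.7]
opening: 0.0847
grasp_force: 0.0
```

```bash
python3 k.py 0.0 k2
python3 - <<'E'
from h import *
s=read_camera('scene'); 
d=min(outline_of('scene','tipped_bottle'),key=lambda d:np.hypot(*(d['location']-proj('scene',[.437,-.325,.03])[0])))
print('bottle in tray',d['score'],d['location'],proj('scene',[.437,-.325,.03])[0])
for n in ('standing0','panel_bottle0','loupe'): print(n,[(round(d['score'],2),np.round(d['location']).tolist()) for d in search_frame('scene',n)][:4])
# change map vs. first scene picture
a=cv2.imread('pics/scene0.png')[:,:,::-1].astype(int); m=(np.abs(a-s).max(2)>60).astype(np.uint8)
n,l,st,ce=cv2.connectedComponentsWithStats(m); print([(st[i].tolist()) for i in range(1,n) if st[i,4]>25])
E
```

```text
25.65 [0.42564024 0.29740282 0.20101013] [[-0.321, 0.947, 0.005], [0.947, 0.321, 0.004], [0.002, 0.006, -1.0]] [ 1.0421259  -0.21617892  2.47541747] 0.08481345417271913 q [-0.61  0.23 -0.06  1.89  0.02  1.01 -0.35]
knob [ 0.4236378   0.2954507  -0.02697744] 0.8627447028293569 1344
tool shift units [-0.0401855  -0.08410858 -0.0006227 ]
tool turn -1.2168522641722275
bottle in tray 0.71 [248.1, 201.2] [241.0578677  202.66777937]
standing0 [(0.86, [229.0, 292.0]), (0.7, [205.0, 266.0]), (0.66, [232.0, 239.0])]
panel_bottle0 [(0.78, [169.0, 220.0]), (0.68, [327.0, 383.0])]
loupe [(0.62, [348.0, 263.0]), (0.42, [226.0, 292.0]), (0.36, [204.0, 262.0])]
[[439, 0, 74, 37, 2076], [514, 0, 10, 6, 40], [430, 8, 7, 43, 109], [444, 44, 14, 8, 66], [449, 54, 7, 6, 27], [457, 59, 32, 13, 103], [438, 62, 14, 44, 394], [492, 64, 8, 22, 66], [494, 65, 12, 39, 173], [476, 103, 16, 15, 102], [420, 136, 60, 109, 2987], [438, 136, 33, 6, 53], [223, 191, 37, 27, 636], [409, 207, 11, 12, 79], [377, 210, 239, 181, 5872], [270, 251, 42, 31, 688], [494, 278, 15, 10, 99], [349, 312, 9, 8, 30]]
```

```bash
python3 -c "
from rig import *
print(close_job())"
```

```text
the job is handed in; nothing more can be done
None
```

The job is handed in at about 26 s: the bottle lies on its side in the tray, released; after that the knob was turned to its hard stop, held about 1.5 s and sprang back home, with the three standing bottles still up. The first close on the knob only touched the top of the bar, so I gripped it again about 26 mm lower.

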